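# Clear the rib jig, then fit the drill template over its pin and hold it down

## Robot

A 6-joint arm with a two-finger parallel gripper is mounted at the origin on the work surface. World frame = base frame: x ahead of the robot, y to its left, z up, the work surface at z = 0. Lengths are in mm, angles in rad, forces in N, time in s.
With the tool pointing down it reaches from about 350 to 975 mm from the base axis. Payload 4.9 kg.
Tool frame: the origin (TCP) lies at the very end of the fingers, on their centre line; the grasp point (between the pads) lies 19 mm behind it; x points along the fingers, y is the direction in which the jaws open and shut, and the axes are right-handed (so a half turn about x gives the same grasp; the last joint's range is limited). The gripper opens to 85 mm and grips with 20 to 120 N. Pads are 22 mm wide; open, the fingers measure 114 mm over their backs; the gripper's body (76 mm by 85 mm) begins 54 mm behind the grasp point. The pads swing forward as they close: fully open they stand 13 mm farther back than shut.
Start: joints at [-0.119, 0.053, 1.613, -0, 1.476, -0.119], TCP at [624.981, 0.003, 231.304] pointing down, gripper open.
Joint ranges: [-3.01, 3.01], [-1.01, 2.22], [0.06, 2.58], [-1.02, 4.17], [0.09, 2.62], [-3.14, 3.14]. Speed limits (rad/s): [2.57, 2.57, 3.14, 3.14, 3.14, 3.14].

## Interface

Orientations are given as [roll, pitch, yaw] about the fixed x, y, z axes, in that order (R = Rz(yaw) Ry(pitch) Rx(roll)).
In Python, from station import read_state, get_image, hand_in, cut_out gives the robot as it stands.
- The arm moves only by the tool move_arm, never from a script. Its argument "steps" is a list of rows, each a list of 2 entries, a list of its own where there are three numbers: the shift along the tool's x, y, z in mm, then the turn about the tool's x in degrees. In form: [[[x, y, z], spin], ...]. A call has 1 to 8 rows; each row shifts and turns the commanded pose from where the row before left it, along the tool's axes as they then stand; what a row does not reach is not made up. A row lasts 1/10 s, in which the tool goes at most 50 mm and 8.59 degrees, less where a joint would pass 70% of its speed; a pose out of reach is approached as far as the arm can. A call is refused whole if a number of a shift passes 50 or a number of a turn 8.59, either way. A call with a gripper value outside its range is refused whole. "grip" is the opening, from -1 (shut) to 1 (fully open), set as the call begins (left out, the last holds). The fingers move at their own pace and stop on an object; "grip_force" is the grip in N (left out, the last holds). Time passes only in rows, so rows that do not move let the fingers close. It gives the time, the measured TCP pose, the force and the opening at its end, in the units of the state.
- read_state(): the state, without advancing time (a new reading comes with each control period).
- get_image(name): name is "scene" or "side" or "wrist"; returns a dict with "pixels" (480x640x3 uint8, red, green, blue), "mtx" (3x3 intrinsics, pixels), "dist_coeffs" ([k1, k2, p1, p2, k3] as OpenCV has them; the pictures are not rectified), "eye" and "rotation" of the camera in the world; the wrist camera has in their place "T_tool_cam" (4x4, takes a point from camera to tool coordinates, whose origin is the TCP and whose axes are the tool frame's). Camera axes: x right, y down, z forward; pixel columns grow to the right and rows downward; lengths in mm; the calibration is good to about 2 mm. A picture is of the moment at which its call begins: read the wrist's pose just before it. There is no depth.
- hand_in(): hands the job in, once; it reports no verdict.
Trained networks look in a picture, given as the dict that the camera call returned (one of the last four; its "shot" number tells which), for a name from the list of things; names that differ only in an ending like _2 or _b are one class to them, and where a whole thing is asked for, a point or a joint stands for the part that bears it (a point fixed in the world has none). Each returns a list of dicts, best first, with "conf" (0 to 1); they miss things now and then, are a little off and sometimes report something else, mostly with a low value. They report only what shows in the picture. A call takes as long as a camera call. They do not tell look-alikes from the thing itself.
- cut_out(name, picture): "mask" (480x640 bool, what is visible of it) and "position" ([column, row] in pixels, amid what is visible of it).
The state is a dict: "time": time; "q": joint angles; "qd": joint speeds; "joint_torque": joint torques, N m; "tool_pos": TCP position; "tcp_rot": TCP orientation; "wrist_force": force on the tool from outside, world axes, zero at the start; "torque": the same for the moment, N m; "width": finger opening in mm.
Only numpy, scipy, OpenCV 4.12 (cv2) and the standard library are available. Lean on these libraries where they do the work, as an engineer would, in place of code of your own. Each camera call takes 0.05 s, during which the arm holds its last target.

## Task

Two strays stand on the sprung bed of the rib drilling jig: first put the bolt into the blue bin and the copper spacer into the yellow bin. Then take the black drill template by its orange handle, bring it square with the jig over the brass locating pin until it drops on flat, and press it down until the sprung bed is fully home. Finish there, still gripping the handle and holding the bed pressed down; leave the other things on the bench where they are.

Things in the scene. Friction and masses are not known exactly. Their poses are not given: they have to be found in the camera images.
- cover_grip (a point): centre of the orange handle of the loose black drill template (about 0.4 kg). The template lies flat on the table: plate 80 (x) by 120 (y) by 16 thick, on it a black boss 40 by 70 by 10, on that the handle, an upright block 24 (x) by 60 (y) by 44 high, 26 to 70 above the underside. This point is 48 above the underside, on the template's centre line; grasp the handle across its 24 mm width (x). z is up
- cover_socket (a point): centre of the template's underside = mouth of its blind round socket, 15 in diameter and 26 deep, straight below the handle's centre and open only downwards (unseen from above). x, y, z as for cover_grip; the template is symmetric under a half turn
- pin_tip (a point): top of the jig's fixed brass locating pin, 12 in diameter, tapering over its last 6 mm to 5 at the tip; it stands up through the middle of the bed, 14 above the bed's top (20 when the bed is fully down). Axes are those of the jig: a fixed blue base 150 (x) by 220 (y) by 22 high on the table. Square means the template's 120 mm side runs along the jig's y, either way round
- nest_top (a point): centre of the top face of the jig's sprung bed, an aluminium plate 120 (x) by 190 (y), 36 above the table when up. The template comes to rest flat on it
- nest (a joint): how far the sprung bed is pressed down, m: 0 up, 0.006 fully home on its stop. The bed starts to yield under about 8 N (more than the template weighs) and is fully down under about 12 N, in both cases counting the template's own weight of 4 N
- bolt_center (a point): centre of the dark steel hex bolt standing on its head on the bed, 55 high in all: head 25 across flats and 10 high, shank 14 in diameter above it. The centre is 27.5 above its foot; grasp the shank from above
- spacer_center (a point): centre of the copper tube spacer standing on end on the bed, 24 in diameter, bore 14, 45 high; the centre is 22.5 above its foot
- bin_blue: fixed blue open bin for bolts, 120 (x) by 130 (y) by 55 high, walls 4; origin at the centre of its underside. One bolt already lies along its +x wall, up to 30 high
- bin_yellow: fixed yellow open bin for spacers, the same size and origin; two copper spacers already lie along its +x wall, up to 30 high
- wrench: loose steel wrench lying flat beyond the jig; bystander, leave alone. Origin at its underside
- screwdriver: loose screwdriver lying near the robot; bystander, leave alone. Origin at its underside
- tape: loose roll of paper tape, 90 across, 24 high, flat on the table; bystander, leave alone. Origin at its underside
- can: loose spray can, 56 across, 90 high, upright; bystander, leave alone. Origin at its underside
- brush: loose hand brush lying flat, about 150 long; bystander, leave alone. Origin at its underside
- mug: loose white mug, 80 across, 90 high; bystander, leave alone. Origin at its underside
Things that resemble listed ones, but are neither listed nor needed, are in the scene too. What is meant by the bin_yellow is not green, and is the larger of those in its own colour.

How it is judged:
By the outcome, as a careful person would: the job done as asked, in the order asked, and still so for the second after the job is handed in, while the arm keeps its last pose, push and grip.
It also fails if it takes over 67 s, if anything falls off the work surface, if the arm or the gripper's body presses on something with over 40 N, if the wrist force passes 120 N, or if a joint passes its speed limit or range.

## Working session

There is one attempt and no reset: what is moved stays moved. The work goes in short steps, Python scripts to look and compute and a tool call to move; the robot and the scene stay as the last step left them, time stands still between calls to the robot, and variables do not carry over. Pictures are saved under pics/ and viewed, and the job is handed in when it is done.

Besides the shell and the picture viewer there is one more tool, called after "Call:" as a command line: name --argument value ..., lists and objects as JSON in quotes. move_arm: Moves the arm, as the interface text tells. Its arguments: {"type":"object","properties":{"steps":{"type":"array","items":{"type":"array"}},"grip":{"type":"number"},"grip_force":{"type":"number"}},"required":["steps"]}

```bash
ls; mkdir -p pics
python3 - <<'E'
from station import *
import cv2
s=read_state();print(s)
for n in ["scene","side","wrist"]:
    p=get_image(n);cv2.imwrite(f"pics/{n}0.png",p["pixels"][:,:,::-1])
    print(n,{k:v for k,v in p.items() if k!="pixels"})
E
```

```text
pics
{'time': 0.0, 'q': array([-1.18982392e-01,  5.33211461e-02,  1.61430023e+00, -1.80845068e-05,
        1.47598693e+00, -1.18976018e-01]), 'qd': array([ 5.90285947e-05, -1.05735013e-03, -2.70490256e-04, -1.36666275e-03,
       -1.36443933e-03, -6.44071660e-04]), 'joint_torque': array([ 2.70554956e-04, -3.93670499e+01, -3.70175600e+01, -1.62778279e-04,
        6.93513779e-03, -6.06393527e-06]), 'tool_pos': array([6.24377576e+02, 8.07623043e-02, 2.30081430e+02]), 'tcp_rot': array([-1.68084256,  1.56878059,  3.03154177]), 'wrist_force': array([-0.5096007 ,  0.74108585,  0.24956457]), 'torque': array([ 0.04553935, -0.00115284, -0.02100862]), 'width': 85.44808203332087}
scene {'mtx': array([[543.68131635,   0.        , 321.2871767 ],
       [  0.        , 543.68131635, 238.80318726],
       [  0.        ,   0.        ,   1.        ]]), 'dist_coeffs': array([0.02327331, 0.        , 0.        , 0.        , 0.        ]), 'eye': array([ 999.89508948, -746.64512123, 1010.65020704]), 'rotation': array([-2.3607544 ,  0.00910968,  0.57213924]), 'shot': 1}
side {'mtx': array([[536.73413991,   0
[... 270 characters left out ...]
634774]), 'rotation': array([-2.4601501 ,  0.01180791, -2.39898028]), 'shot': 2}
wrist {'mtx': array([[338.86450855,   0.        , 320.83869274],
       [  0.        , 338.86450855, 246.58866142],
       [  0.        ,   0.        ,   1.        ]]), 'dist_coeffs': array([-0.0453732,  0.       ,  0.       ,  0.       ,  0.       ]), 'T_tool_cam': array([[ 2.75142195e-04, -2.74806021e-01,  9.61499649e-01,
        -1.43130980e+02],
       [ 9.99999622e-01,  8.68265133e-04, -3.80006427e-05,
         1.07204633e-01],
       [-8.24393815e-04,  9.61499296e-01,  2.74806156e-01,
        -7.01071958e+01],
       [ 0.00000000e+00,  0.00000000e+00,  0.00000000e+00,
         1.00000000e+00]]), 'shot': 3}
```

View pics/scene0.png

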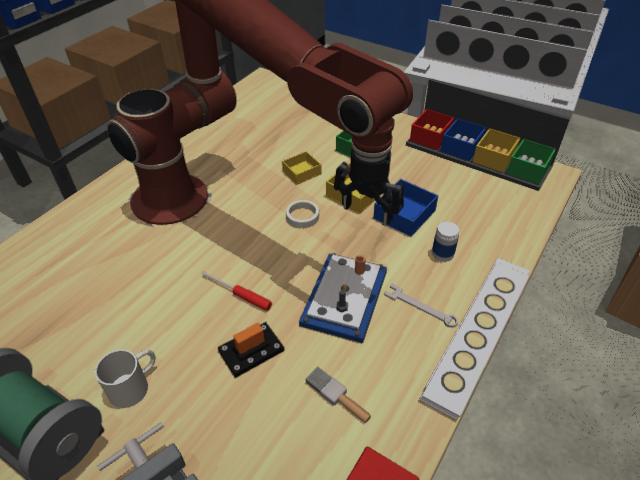

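View pics/side0.png

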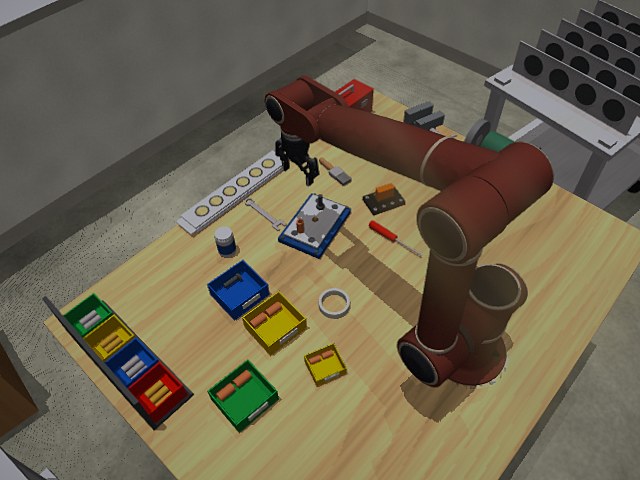

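View pics/wrist0.png

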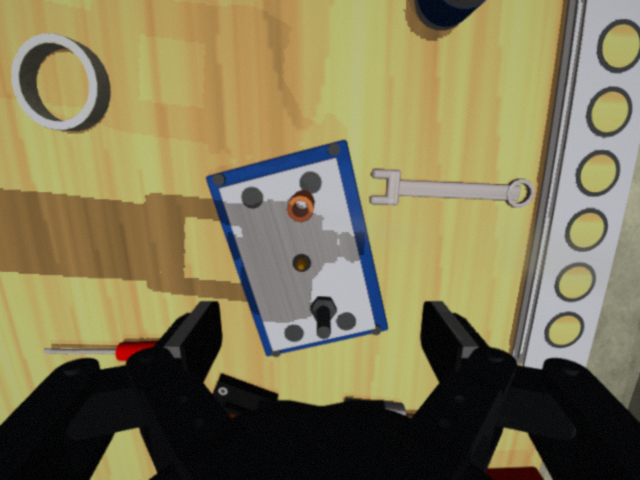

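Candidates, by pixel in the side view:
- **Yellow bins:** large yellow (275,322) with two spacers, small yellow (325,364), green (243,395), and the rack bins around (110,345).
- **Blue bins:** the floor bin (238,290) with one bolt, or the rack bin (132,362).
- **Template:** only (383,198).

I choose yellow at (275,322) and blue at (238,290). Next I'll measure.

```bash
cat > h.py <<'E'
import numpy as np,cv2
from scipy.spatial.transform import Rotation as R
from station import *
def shot(n):
    s=read_state(); p=get_image(n)
    if n=="wrist":
        T=np.eye(4);T[:3,:3]=R.from_euler('xyz',s['tcp_rot']).as_matrix();T[:3,3]=s['tool_pos']
        p["_T"]=T@p["T_tool_cam"]
    else:
        T=np.eye(4);r=np.array(p["rotation"]);T[:3,:3]=R.from_euler('xyz',r).as_matrix() if r.shape==(3,) else r
        T[:3,3]=p["eye"];p["_T"]=T
    return p
def px2z(p,uv,z):
    uv=np.array(uv,float).reshape(-1,1,2)
    n=cv2.undistortPoints(uv,p["mtx"],p["dist_coeffs"]).reshape(-1,2)
    d=np.c_[n,np.ones(len(n))]@p["_T"][:3,:3].T; o=p["_T"][:3,3]
    return o+d*((z-o[2])/d[:,2])[:,None]
def w2px(p,X):
    T=np.linalg.inv(p["_T"]);X=np.array(X,float).reshape(-1,3)
    return cv2.projectPoints(X,cv2.Rodrigues(T[:3,:3])[0],T[:3,3],p["mtx"],p["dist_coeffs"])[0].reshape(-1,2)
def tri(obs):
    A=np.zeros((3,3));b=np.zeros(3)
    for p,uv in obs:
        n=cv2.undistortPoints(np.array(uv,float).reshape(1,1,2),p["mtx"],p["dist_coeffs"]).ravel()
        d=p["_T"][:3,:3]@np.r_[n,1];d/=np.linalg.norm(d);M=np.eye(3)-np.outer(d,d);A+=M;b+=M@p["_T"][:3,3]
    return np.linalg.solve(A,b)
def save(p,f,crop=None,k=1,pts=()):
    im=p["pixels"][:,:,::-1].copy()
    for u,v in pts: cv2.circle(im,(int(round(u)),int(round(v))),2,(255,0,255),-1)
    if crop: im=im[crop[1]:crop[3],crop[0]:crop[2]]
    cv2.imwrite("pics/"+f,cv2.resize(im,None,fx=k,fy=k,interpolation=cv2.INTER_CUBIC))
E
python3 - <<'E'
from h import *
np.set_printoptions(precision=1,suppress=True)
P={n:shot(n) for n in ["scene","side","wrist"]}
H=dict(cover_grip=40,bolt_center=63,spacer_center=58,pin_tip=50,nest_top=36,bin_blue=25,bin_yellow=25,wrench=4,can=45,tape=12,screwdriver=12,brush=12,mug=45)
for k,z in H.items():
    for n,p in P.items():
        for r in cut_out(k,p)[:3]:
            print(k,n,round(r["conf"],2),np.array(r["position"]),px2z(p,r["position"],z)[0],int(r["mask"].sum()))
p=P["wrist"]
c=px2z(p,[[208,178],[346,141],[386,330],[268,355]],22);print(c,np.linalg.norm(np.diff(np.r_[c,c[:1]],axis=0),axis=1))
save(P["side"],"side1.png",(180,160,430,440),2.1)
save(P["scene"],"scene1.png",(200,140,480,400),2.3)
E
```

```text
cover_grip scene 0.57 [252.9 346.8] [ 523.1 -288.    40. ] 2047
cover_grip side 0.96 [383.3 199.9] [ 489.6 -250.5   40. ] 805
cover_grip wrist 0.71 [237.3 395.1] [ 525.5 -208.8   40. ] 1541
cover_grip wrist 0.25 [295.4 254. ] [598.4 -33.2  40. ] 18228
bolt_center scene 0.61 [250.  292.4] [ 440.7 -188.9   63. ] 569
bolt_center scene 0.48 [341.1 302.4] [ 627.5 -104.    63. ] 170
bolt_center side 0.65 [317.1 206.3] [616.5 -70.3  63. ] 92
bolt_center wrist 0.66 [320.9 314.8] [624.8 -90.6  63. ] 779
spacer_center scene 0.68 [360.6 264.3] [605.5  20.7  58. ] 194
spacer_center scene 0.32 [251.3 344.8] [ 526.2 -294.4   58. ] 2074
spacer_center wrist 0.65 [301.1 205. ] [606.1  20.4  58. ] 634
pin_tip side 0.79 [313.  224.7] [581.7 -13.5  50. ] 2536
pin_tip wrist 0.68 [301.4 245.7] [605.3 -21.5  50. ] 24812
nest_top scene 0.63 [344.7 294.1] [611.4 -60.7  36. ] 3067
nest_top side 0.66 [316.4 220.5] [594. -42.  36.] 1611
nest_top wrist 0.56 [297.3 252. ] [600.1 -32.3  36. ] 17946
bin_blue scene 0.78 [412.4 210.9] [613.1 288.6  25. ] 1722
bin_blue side 0.83 [237.6 285.5] [601.5 288.3  25. ] 2237

[... 960 characters left out ...]
2058
tape side 0.69 [333.  306.5] [353.3 148.8  12. ] 508
tape side 0.24 [385.7 230.5] [ 416.2 -173.4   12. ] 306
tape wrist 0.66 [37.8 81.4] [336.4 141.2  12. ] 4847
screwdriver scene 0.67 [245.1 293.6] [ 403.1 -167.9   12. ] 543
screwdriver side 0.8 [383.6 231.6] [ 418.4 -165.3   12. ] 230
brush scene 0.76 [335.  390.8] [ 714.1 -268.4   12. ] 1101
brush side 0.85 [331.5 171.9] [ 721.5 -256.6   12. ] 343
mug scene 0.8 [123.  374.7] [ 345.9 -481.5   45. ] 2538
mug scene 0.68 [252.9 350.9] [ 531.7 -298.2   45. ] 2071
mug scene 0.41 [245.  292.5] [ 420.6 -184.6   45. ] 538
[[ 508.5   42.8   22. ]
 [ 649.5   79.    22. ]
 [ 700.7 -131.5   22. ]
 [ 561.5 -165.4   22. ]] [145.6 216.6 143.3 214.8]
```

View pics/side1.png

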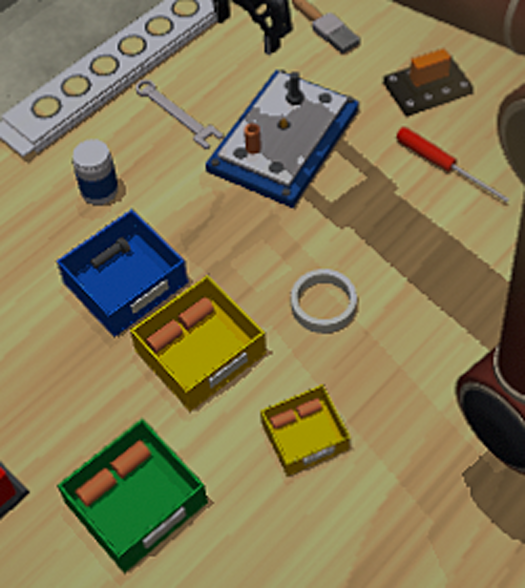

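View pics/scene1.png

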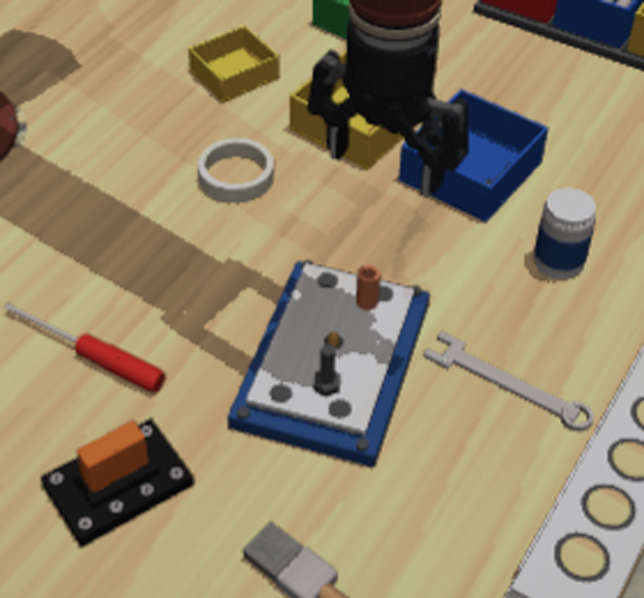

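Run:
```python
from h import *
np.set_printoptions(precision=1,suppress=True)
P={n:shot(n) for n in ["scene","side","wrist"]}
p=P["wrist"];print("cam",p["_T"][:3,3], R.from_euler('xyz',read_state()['tcp_rot']).as_matrix())
save(p,"w1.png",(195,130,395,360),2.6)
save(P["scene"],"s1.png",(295,245,395,345),6)
save(P["side"],"d1.png",(275,185,355,265),7)
```

```text
cam [625.1  70.1 374.4] [[ 0.  1. -0.]
 [-0. -0. -1.]
 [-1.  0.  0.]]
```

View pics/w1.png

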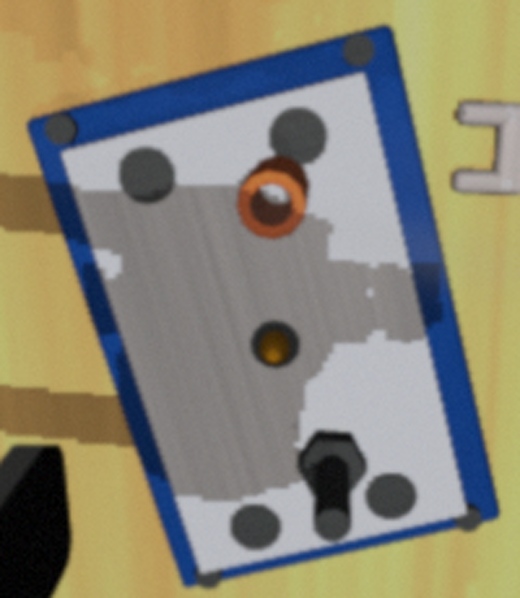

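View pics/s1.png

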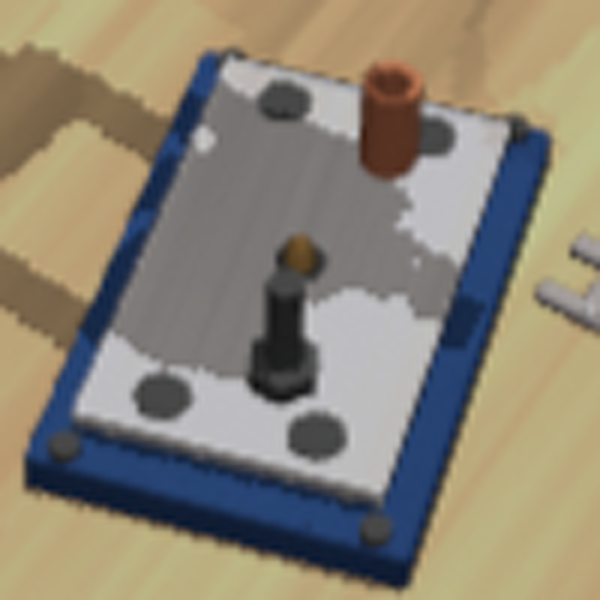

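View pics/d1.png

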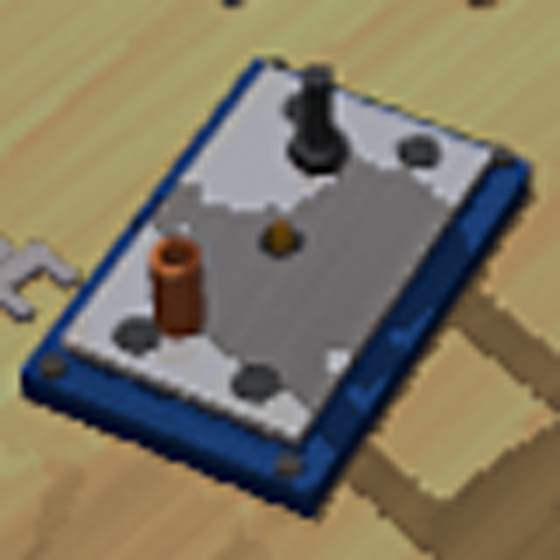

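Run:
```python
from h import *
np.set_printoptions(precision=1,suppress=True)
P={n:shot(n) for n in ["scene","side","wrist"]}
D=dict(bolt=(91,(322.7,331.2),(342.8,292.2),(320.3,195.3)),spacer=(81,(300,208.1),(360.7,258),(300.1,220.7)),pin=(50,(300.8,264.6),(345.2,284.7),(315.3,216.7)))
for k,(z,w,s,d) in D.items():
    print(k,tri([(P["wrist"],w),(P["scene"],s),(P["side"],d)]),*[px2z(P[n],u,z)[0] for n,u in (("wrist",w),("scene",s),("side",d))])
C=dict(wrist=[(206.5,176.9),(345,140.8),(386.5,328.1),(266.9,355)],scene=[(330.3,253.7),(386.7,267.5),(363,340),(300,322.5)],side=[(319.7,255.7),(279,238.1),(312.6,193.9),(350.7,208.6)])
for n,c in C.items():
    X=px2z(P[n],c,22);e=np.diff(np.r_[X,X[:1]],axis=0)
    print(n,X.mean(0),np.linalg.norm(e,axis=1),np.degrees(np.arctan2(e[:,1],e[:,0])))
```

```text
bolt [626.1 -95.3  87.8] [626.9 -93.6  91. ] [627.1 -97.1  91. ] [623.2 -93.1  91. ]
spacer [605.4  20.1  79.7] [606.9  21.2  81. ] [605.4  19.4  81. ] [603.5  19.9  81. ]
pin [602.7 -44.   45.9] [604.8 -41.6  50. ] [603.8 -46.4  50. ] [598.9 -42.6  50. ]
wrist [604.7 -43.1  22. ] [146.  215.2 145.8 216.3] [  14.   -75.8 -165.6  104.2]
scene [606.6 -49.2  22. ] [144.3 219.8 145.1 220.2] [  13.7  -75.5 -166.1  104.3]
side [596.1 -41.1  22. ] [145.1 215.2 141.9 216.3] [  13.8  -76.1 -165.8  104.7]
```

Call:
move_arm --steps '[[[10,0.5,32],0],[[20,0.5,32],0],[[30,0.5,31],0],[[30,0,0],0],[[0,0,0],0],[[0,0,0],0]]' --grip 0.2 --grip_force 40

```text
time: 3.15
tool_pos: [626.2, -94.7, 141.1]
tcp_rot: [-1.96, 1.57, 2.753]
wrist_force: [0.2, -0.3, 0.4]
width: 51.3
```

Run:
```python
from h import *
np.set_printoptions(precision=1,suppress=True)
s=read_state();print(s['tool_pos'],s['width'])
p=shot("wrist");q=shot("scene")
print(w2px(p,[[626.5,-95,91],[626.5,-95,46],[606,20,81],[604.5,-44,50]]))
save(p,"w2.png",None,1.2,w2px(p,[[626.5,-95,91],[606,20,81],[604.5,-44,50]]))
save(q,"s2.png",(280,180,440,340),3.5)
```

```text
[626.2 -94.7 141.1] 51.25213871751284
[[321.2 270.7]
 [321.2 249.7]
 [284.1  66.5]
 [289.1 179.6]]
```

View pics/w2.png

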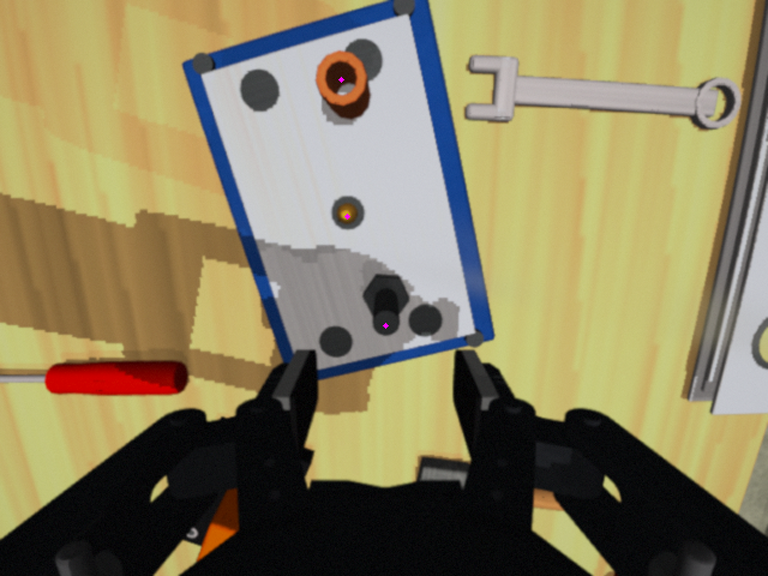

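View pics/s2.png

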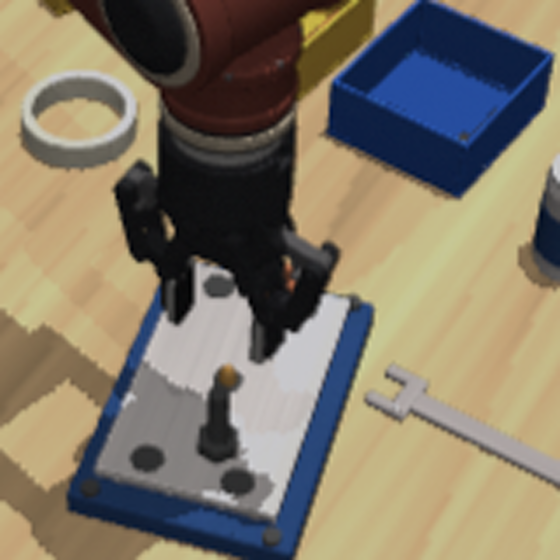

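The projected points land on the bolt, spacer and pin within about 2 px: bolt top at (321,269), spacer (285,65), pin (290,178). Descending onto the bolt.

Call:
move_arm --steps '[[[40,0,0],0],[[30,0,0],0],[[14,0,0],0],[[0,0,0],0]]'

```text
time: 3.65
tool_pos: [625.7, -94.3, 56.3]
tcp_rot: [-1.842, 1.568, 2.872]
wrist_force: [0.5, -0.0, 0.3]
width: 51.1
```

Call:
move_arm --steps '[[[0,0,0],0],[[0,0,0],0],[[0,0,0],0],[[0,0,0],0],[[0,0,0],0]]' --grip -1 --grip_force 40

```text
time: 4.15
tool_pos: [627.9, -95.4, 59.5]
tcp_rot: [1.339, 1.567, -0.232]
wrist_force: [-0.4, -0.2, 5.9]
width: 12.9
```

Call:
move_arm --steps '[[[-20,0,0],0],[[-40,0,0],0],[[-40,0,0],0],[[-15,0,0],0],[[0,0,0],0]]'

```text
time: 4.65
tool_pos: [628.2, -95.5, 175.7]
tcp_rot: [1.302, 1.565, -0.269]
wrist_force: [0.9, -0.1, -1.4]
width: 12.9
```

Run:
```python
from h import *
p=shot("wrist");q=shot("side");r=shot("scene")
save(p,"w3.png",None,1)
save(q,"d3.png",(190,240,350,440),3)
save(r,"s3.png",(280,120,440,340),2.7)
```

```text
(no output)
```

View pics/w3.png

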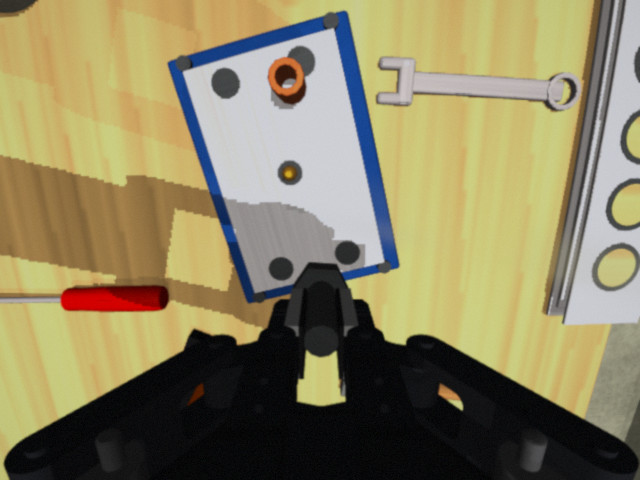

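View pics/d3.png

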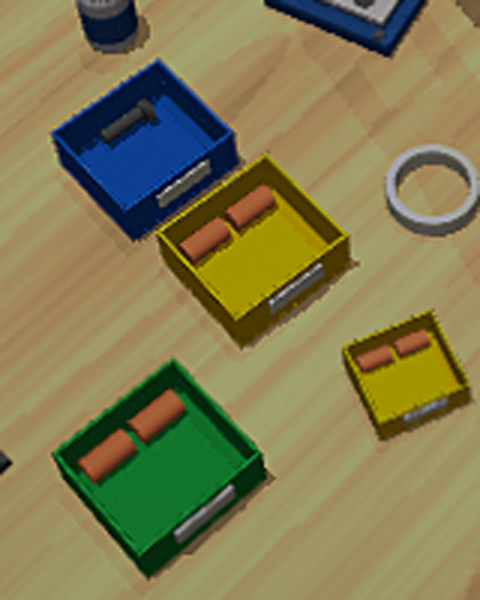

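View pics/s3.png

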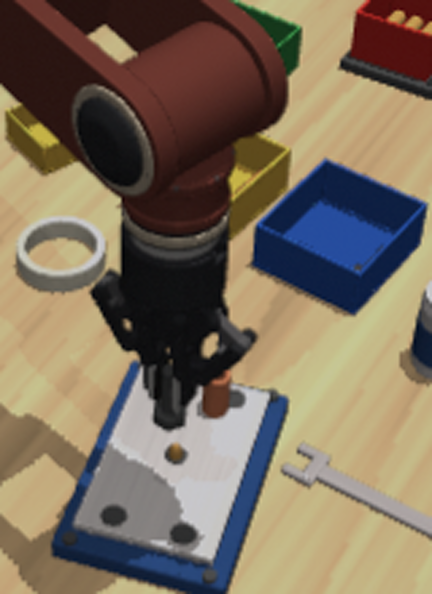

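Run:
```python
from h import *
np.set_printoptions(precision=1,suppress=True)
P={n:shot(n) for n in ["scene","side"]}
for k,n,c in [("blue","side",[(243.3,260.7),(269,283.3),(235.7,310.7),(208.3,285)]),("yel","side",[(279,292.3),(306.7,318.3),(270,346),(243.3,318.3)]),("blue","scene",[(401.1,180),(437.4,195.9),(410.4,223),(374.4,205.2)])]:
    X=px2z(P[n],c,55);e=np.diff(np.r_[X,X[:1]],axis=0)
    print(k,n,X.mean(0),np.linalg.norm(e,axis=1),np.degrees(np.arctan2(e[:,1],e[:,0])))
    print(X[:,:2].tolist())
```

```text
blue side [582.9 294.   55. ] [114.2 125.2 122.  126.4] [177.6  88.8  -1.9 -94.8]
[[636.6610404197811, 228.7971191961849], [522.522313431033, 233.63016494495798], [525.2222604773815, 358.81959312391166], [647.1880450562526, 354.74612614807677]]
yel side [428.3 303.   55. ] [116.  126.4 114.4 125.6] [175.7  83.7  -4.7 -95.6]
[[479.62862402334963, 235.95070660978695], [363.9846729409403, 244.6240127809607], [377.7873241925712, 370.2838965582075], [491.8496598546533, 360.94578230194685]]
blue scene [592.2 284.6  55. ] [112.7 133.8 110.6 131.3] [ -4.4 -96.1 174.4  84.8]
[[542.4903357054412, 354.92857265348596], [654.898805386828, 346.2870899248197], [640.7052378511023, 213.24420027350027], [530.6308319909053, 224.1325717597084]]
```

Call:
move_arm --steps '[[[0,0,-25],0],[[0,-8,-45],0],[[0,-8,-48],0],[[0,-8,-48],0],[[0,-8,-48],0],[[0,-8,-48],0],[[5,-8,-48],0],[[10,-7,-45],0]]'

```text
time: 5.7
tool_pos: [570.5, 262.0, 156.2]
tcp_rot: [-1.349, 1.57, -2.919]
wrist_force: [0.5, -1.1, -0.7]
width: 12.6
```

Call:
move_arm --steps '[[[20,0,-25],0],[[20,0,-5],0],[[0,0,0],0],[[0,0,0],0]]'

```text
time: 6.1
tool_pos: [570.5, 289.4, 115.6]
tcp_rot: [-1.147, 1.567, -2.718]
wrist_force: [1.1, 1.0, -0.2]
width: 12.8
```

Run:
```python
from h import *
np.set_printoptions(precision=1,suppress=True)
print(read_state()['tool_pos'])
p=shot("wrist");q=shot("side")
save(p,"w4.png",None,1)
save(q,"d4.png",(170,160,350,380),2.7)
```

```text
[570.5 289.4 115.6]
```

View pics/w4.png

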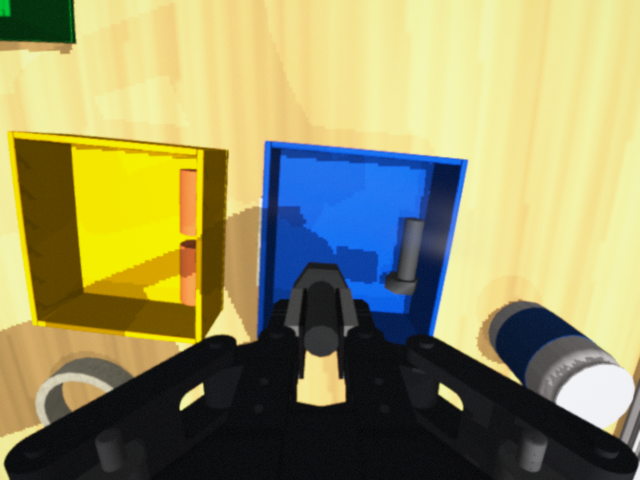

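View pics/d4.png

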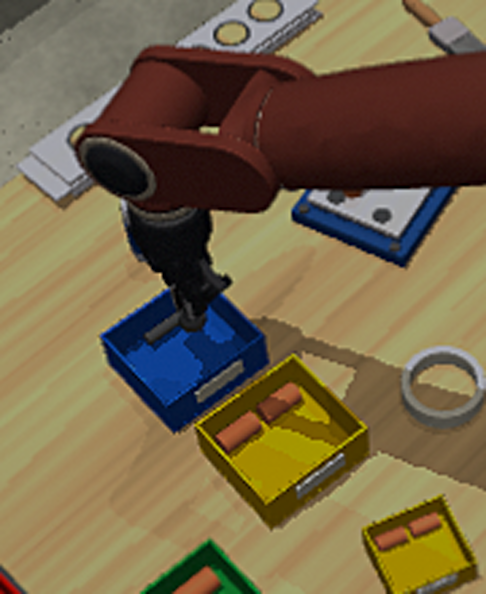

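Run:
```python
from h import *
np.set_printoptions(precision=1,suppress=True)
p=shot("wrist")
print(px2z(p,[(267,142),(466,160)],55)); print(px2z(p,[(11,133),(201,151),(197,342),(35,325)],55))
print(px2z(p,[(11,133),(201,151),(197,342),(35,325)],55).mean(0))
print(w2px(p,[[570.5,289.4,15],[589,290,4]]))
```

```text
[[540.8 364.2  55. ]
 [658.8 354.3  55. ]]
[[385.3 371.9  55. ]
 [501.5 359.4  55. ]
 [486.1 231.7  55. ]
 [370.6 243.2  55. ]]
[435.9 301.5  55. ]
[[318.5 246.3]
 [342.1 241.8]]
```

Call:
move_arm --steps '[[[25,8,0],0],[[30,0,0],0],[[22,0,0],0],[[0,0,0],0]]'

```text
time: 6.65
tool_pos: [577.5, 288.4, 37.3]
tcp_rot: [-1.212, 1.565, -2.784]
wrist_force: [-0.1, -0.3, -0.9]
width: 12.6
```

Call:
move_arm --steps '[[[0,0,0],0],[[0,0,0],0],[[0,0,0],0],[[-15,0,0],0],[[-40,0,0],0],[[-40,0,0],0],[[0,0,0],0]]' --grip -0.3

```text
time: 7.35
tool_pos: [584.3, 291.9, 145.7]
tcp_rot: [1.922, 1.555, 0.351]
wrist_force: [1.0, -0.3, 1.0]
width: 30.2
```

Run:
```python
from h import *
np.set_printoptions(precision=1,suppress=True)
print(read_state()['tool_pos'])
p=shot("wrist");q=shot("side")
save(p,"w5.png",None,1)
save(q,"d5.png",(170,160,350,380),2.7)
```

```text
[584.3 291.9 145.7]
```

View pics/w5.png

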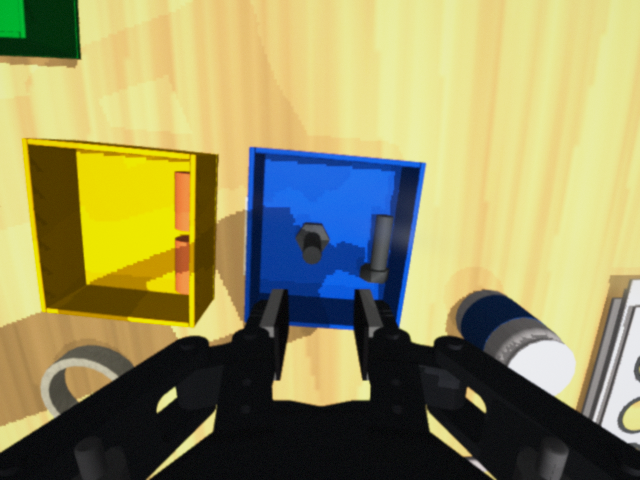

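View pics/d5.png

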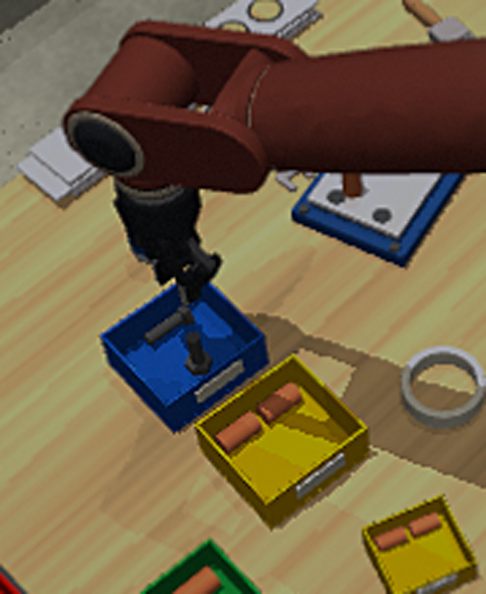

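Call:
move_arm --steps '[[[0,0,0],0]]'

```text
time: 7.55
tool_pos: [578.9, 289.8, 135.0]
tcp_rot: [-1.222, 1.57, -2.793]
wrist_force: [-0.6, 0.9, 0.5]
width: 29.7
```

Call:
move_arm --steps '[[[0,0,0],0]]'

```text
time: 7.65
tool_pos: [578.4, 289.6, 133.6]
tcp_rot: [-1.221, 1.568, -2.792]
wrist_force: [-0.1, -0.3, 0.5]
width: 29.8
```

Call:
move_arm --steps '[[[0,0,25],0],[[0,5,45],0],[[0,5,48],0],[[0,6,48],0],[[0,6,48],0],[[0,4.5,35],0],[[0,0,21],0],[[0,0,0],0]]' --grip 0.3

```text
time: 8.45
tool_pos: [605.2, 17.4, 133.8]
tcp_rot: [-1.453, 1.568, -3.028]
wrist_force: [-1.2, 0.1, 0.7]
width: 55.5
```

Call:
move_arm --steps '[[[0,0,0],0],[[0,0,0],0]]'

```text
time: 8.65
tool_pos: [605.5, 21.0, 134.5]
tcp_rot: [-1.895, 1.569, 2.819]
wrist_force: [-0.8, 0.5, -0.8]
width: 55.6
```

Run:
```python
from h import *
np.set_printoptions(precision=1,suppress=True)
print(read_state()['tool_pos'])
p=shot("wrist");q=shot("scene")
X=w2px(p,[[606,20,81],[604.5,-44,50]]);print(X)
save(p,"w6.png",None,1.2,X)
save(q,"s6.png",(280,180,440,340),3.5)
```

```text
[605.5  21.  134.5]
[[321.6 269.9]
 [319.4 335.5]]
```

View pics/w6.png

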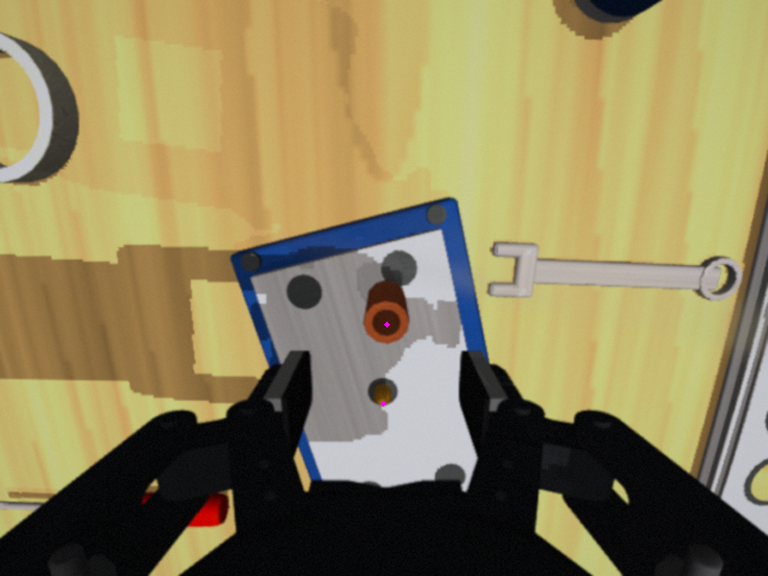

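View pics/s6.png

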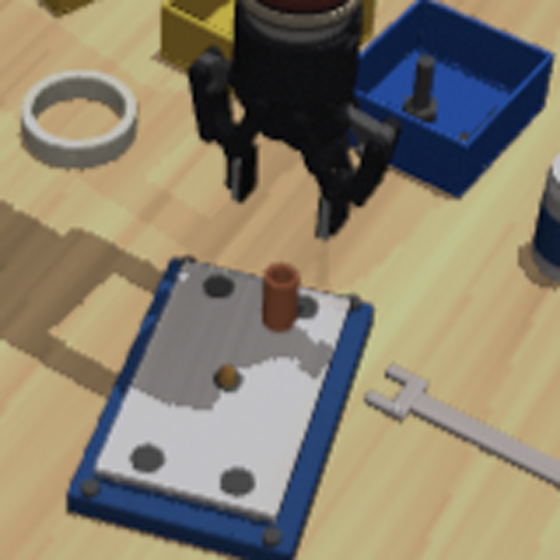

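The spacer top sits exactly at its projection, (322,268). Descending.

Call:
move_arm --steps '[[[40,0,0],0],[[30,0,0],0],[[15,0,0],0],[[0,0,0],0],[[0,0,0],0]]'

```text
time: 9.25
tool_pos: [606.7, 20.4, 51.2]
tcp_rot: [1.518, 1.57, -0.053]
wrist_force: [-0.0, 0.3, 0.9]
width: 55.3
```

Call:
move_arm --steps '[[[0,0,0],0],[[0,0,0],0],[[0,0,0],0],[[0,0,0],0],[[0,0,0],0]]' --grip -1

```text
time: 9.75
tool_pos: [607.3, 19.9, 52.4]
tcp_rot: [1.527, 1.568, -0.044]
wrist_force: [-1.4, -0.0, 6.3]
width: 22.2
```

Call:
move_arm --steps '[[[-20,0,0],0],[[-40,0,0],0],[[-40,0,0],0],[[-15,0,0],0],[[0,0,0],0],[[0,0,0],0]]'

```text
time: 10.35
tool_pos: [605.2, 20.0, 163.8]
tcp_rot: [-1.659, 1.569, 3.053]
wrist_force: [-0.3, 0.0, -0.8]
width: 22.5
```

Run:
```python
from h import *
np.set_printoptions(precision=1,suppress=True)
print(read_state()['tool_pos'])
p=shot("wrist")
save(p,"w7.png",None,1)
```

```text
[605.2  20.  163.8]
```

View pics/w7.png

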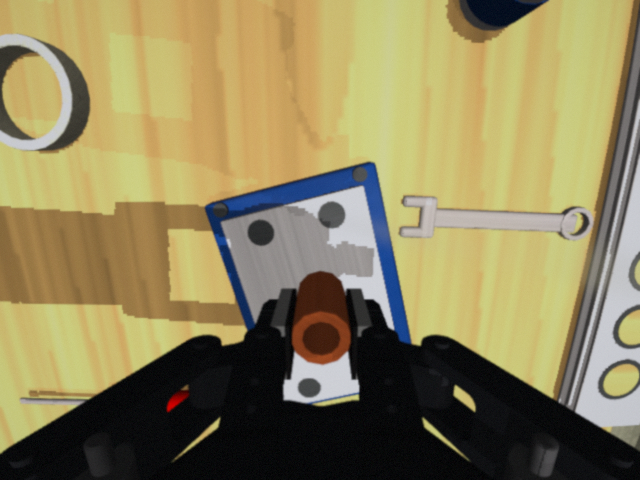

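Call:
move_arm --steps '[[[0,-15,-22],0],[[0,-26,-40],0],[[0,-26,-40],0],[[0,-26,-40],0],[[0,-26,-40],0],[[0,-26,-40],0],[[10,-23,-38],0],[[20,-15,-22],0]]'

```text
time: 11.2
tool_pos: [421.0, 304.1, 134.1]
tcp_rot: [-2.2, 1.57, 2.515]
wrist_force: [0.4, 0.1, -0.6]
width: 22.3
```

Call:
move_arm --steps '[[[20,0,0],0],[[0,0,0],0],[[0,0,0],0]]'

```text
time: 11.5
tool_pos: [421.9, 301.2, 113.4]
tcp_rot: [-1.065, 1.567, -2.636]
wrist_force: [-1.3, -0.2, 0.2]
width: 22.3
```

Run:
```python
from h import *
np.set_printoptions(precision=1,suppress=True)
print(read_state()['tool_pos'])
p=shot("wrist");q=shot("side")
save(p,"w8.png",None,1)
save(q,"d8.png",(170,200,370,420),2.7)
```

```text
[421.9 301.2 113.4]
```

View pics/w8.png

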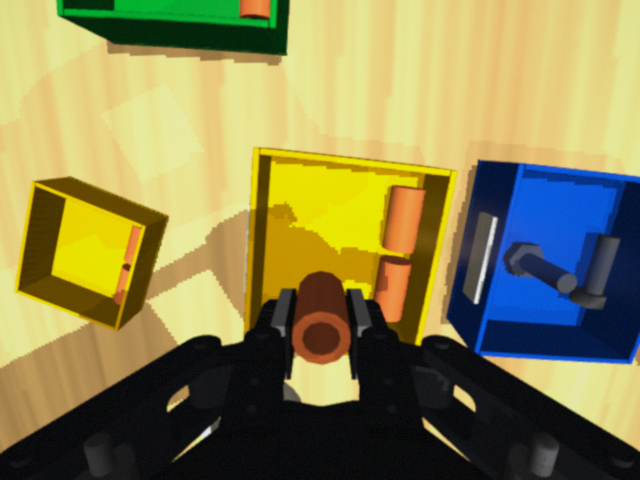

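View pics/d8.png

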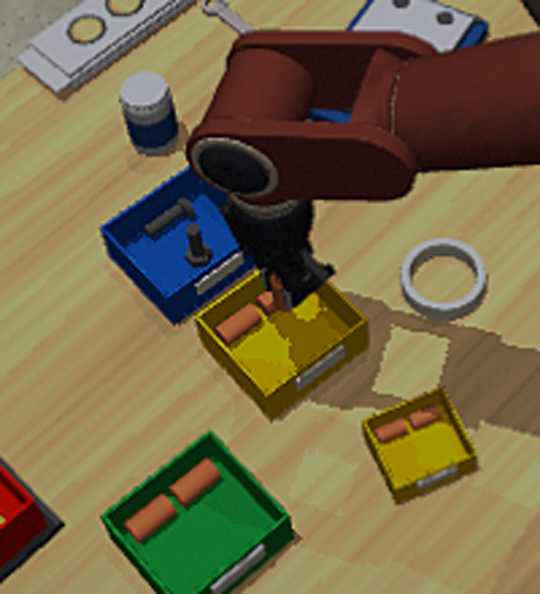

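Run:
```python
from h import *
np.set_printoptions(precision=1,suppress=True)
p=shot("wrist")
print(px2z(p,[(254,148),(456,171),(246,320),(425,320)],55),px2z(p,[(380,290),(387,240)],17))
```

```text
[[384.9 373.1  55. ]
 [503.9 360.2  55. ]
 [373.6 262.4  55. ]
 [493.6 262.3  55. ]] [[469.3 267.8  17. ]
 [472.6 307.7  17. ]]
```

Call:
move_arm --steps '[[[25,3,0],0],[[30,0,0],0],[[19,0,0],0],[[10,0,0],0],[[0,0,0],0]]'

```text
time: 12.15
tool_pos: [425.7, 301.4, 30.5]
tcp_rot: [-1.102, 1.569, -2.674]
wrist_force: [-0.4, -0.7, -0.5]
width: 22.1
```

Call:
move_arm --steps '[[[0,0,0],0],[[0,0,0],0],[[0,0,0],0],[[-15,0,0],0],[[-40,0,0],0],[[-40,0,0],0],[[-25,0,0],0],[[0,0,0],0]]' --grip -0.1

```text
time: 12.95
tool_pos: [429.1, 303.7, 158.4]
tcp_rot: [2.047, 1.559, 0.477]
wrist_force: [0.6, -0.2, 0.7]
width: 38.3
```

Run:
```python
from h import *
np.set_printoptions(precision=1,suppress=True)
s=read_state();print(s['tool_pos'],R.from_euler('xyz',s['tcp_rot']).as_matrix())
p=shot("wrist");q=shot("scene")
save(p,"w9.png",None,1)
save(q,"s9.png",(200,180,480,400),2.8)
```

```text
[429.1 303.7 158.4] [[ 0.  1.  0.]
 [ 0.  0. -1.]
 [-1.  0. -0.]]
```

View pics/w9.png

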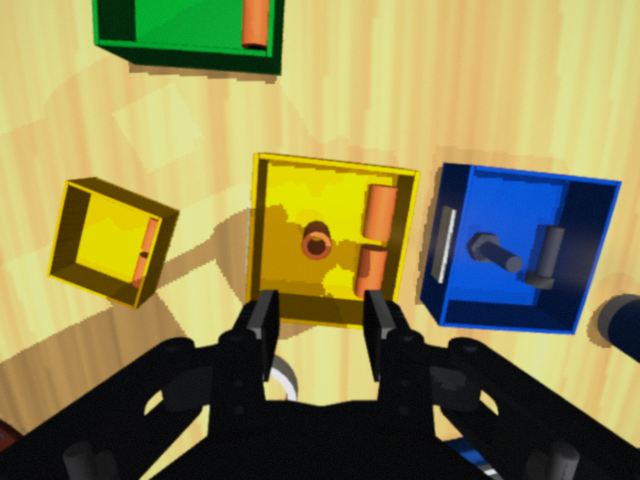

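View pics/s9.png

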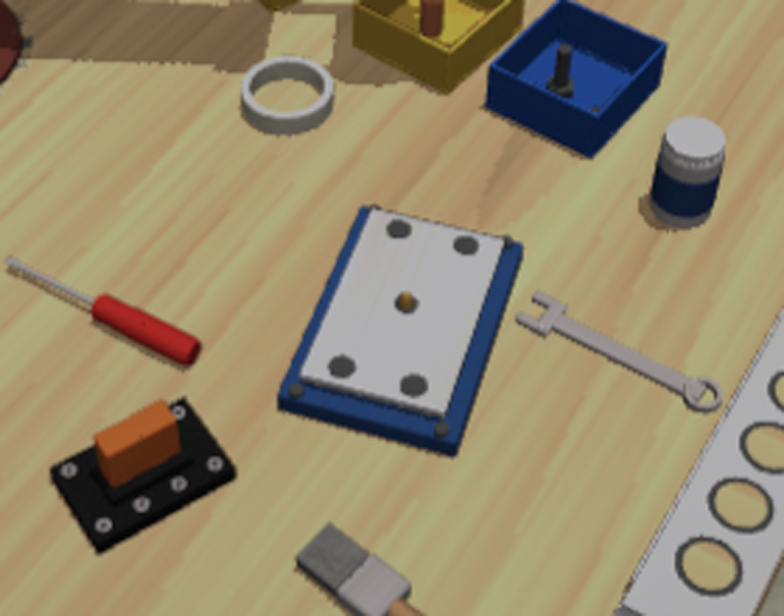

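Run:
```python
from h import *
np.set_printoptions(precision=1,suppress=True)
p=shot("scene");q=shot("side")
save(q,"d10.png",(350,170,420,230),10)
save(p,"s10.png",(205,310,300,385),8)
X=px2z(p,[(218.6,347.1),(265.4,322.9),(283.9,346.1),(235.7,374.6)],16);e=np.diff(np.r_[X,X[:1]],axis=0)
print(X,X.mean(0),np.linalg.norm(e,axis=1),np.degrees(np.arctan2(e[:,1],e[:,0])))
```

```text
[[ 449.4 -316.7   16. ]
 [ 496.2 -211.9   16. ]
 [ 566.7 -239.4   16. ]
 [ 522.9 -349.    16. ]] [ 508.8 -279.3   16. ] [114.8  75.6 118.1  80.3] [  65.9  -21.3 -111.8  156.3]
```

View pics/d10.png

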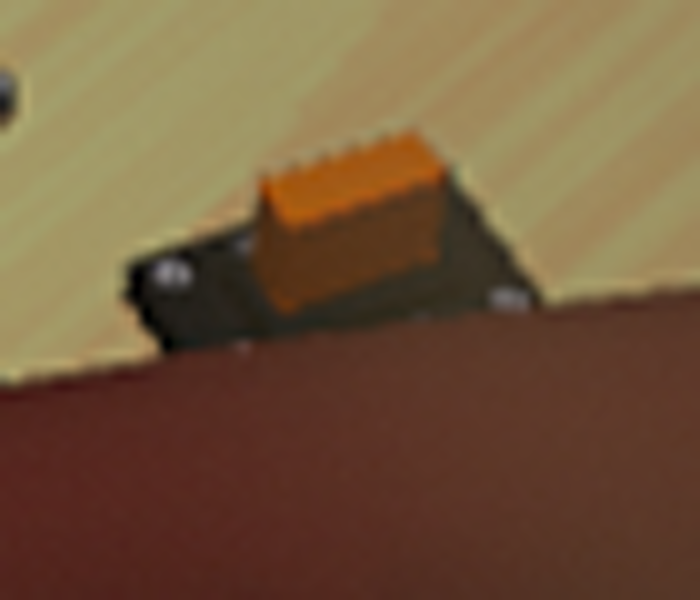

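View pics/s10.png

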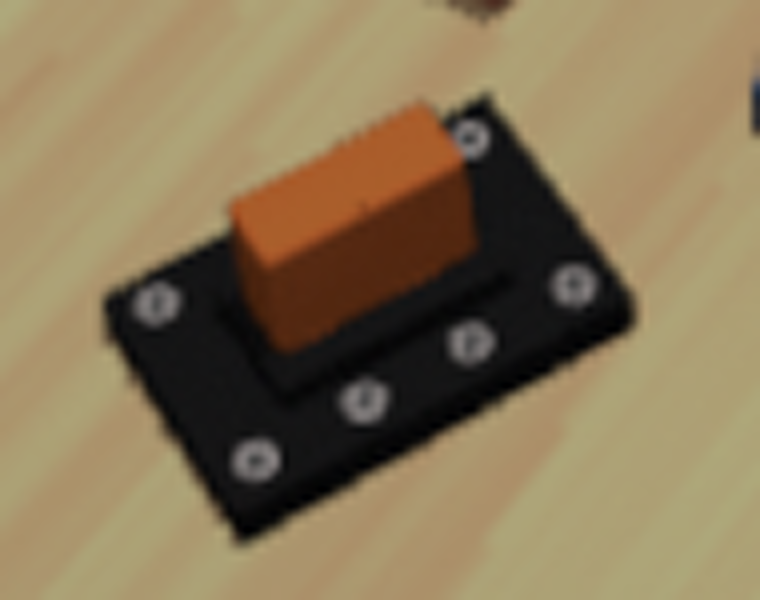

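Call:
move_arm --steps '[[[0,15,22],0],[[0,26,40],0],[[0,26,40],0],[[0,26,40],0],[[0,26,40],0],[[0,26,40],0],[[0,20,38],0],[[0,13,30],0]]'

```text
time: 13.95
tool_pos: [603.8, 9.6, 149.0]
tcp_rot: [-1.605, 1.567, 3.106]
wrist_force: [-0.0, 0.1, 0.6]
width: 38.2
```

Call:
move_arm --steps '[[[0,0,20],0],[[0,0,0],0],[[0,0,0],0],[[0,0,0],0]]' --grip 1

```text
time: 14.35
tool_pos: [603.2, -6.9, 150.3]
tcp_rot: [-1.919, 1.569, 2.794]
wrist_force: [0.0, -0.6, 0.2]
width: 85.2
```

Run:
```python
from h import *
np.set_printoptions(precision=1,suppress=True)
s=read_state();print(s['tool_pos'])
p=shot("wrist");np.save("p11.npy",p,allow_pickle=True)
save(p,"w11.png",None,1)
save(p,"w11c.png",(180,120,420,360),2.5)
```

```text
[603.2  -6.9 150.3]
```

View pics/w11.png

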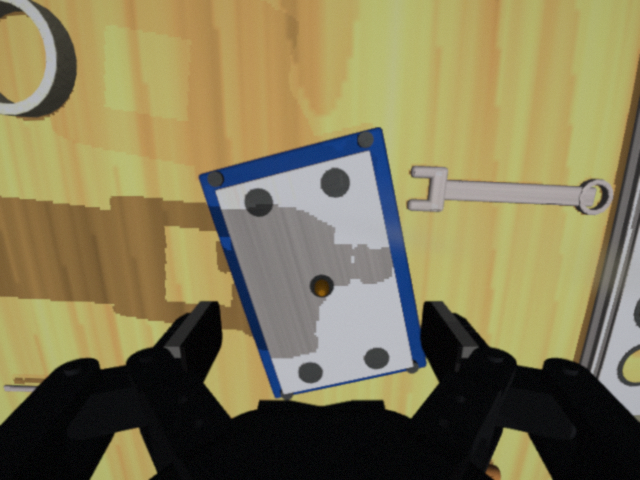

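View pics/w11c.png

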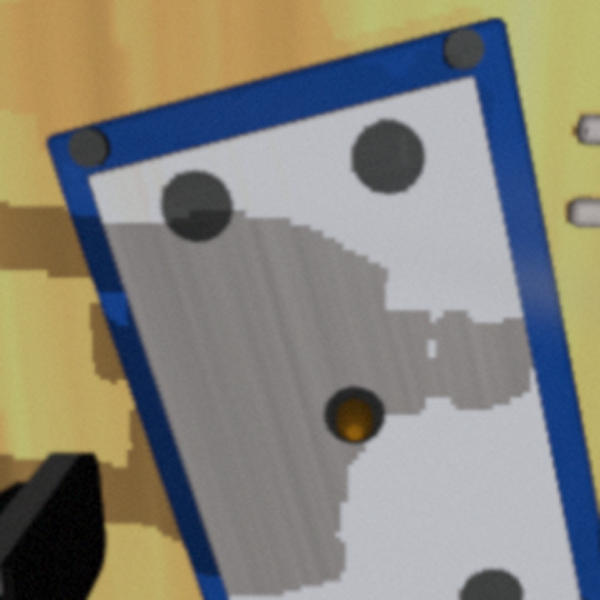

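Run:
```python
from h import *
np.set_printoptions(precision=1,suppress=True)
p=np.load("p11.npy",allow_pickle=True).item()
print("tip",px2z(p,[(321.6,292.8)],50),"hole",px2z(p,[(322,285.2)],36))
for z,c in [(36,[(258.5,202),(335,182.5),(376,358),(311,372.5)]),(22,[(199.5,175),(382,127.5),(425,365.5),(276,398)])]:
    X=px2z(p,c,z);e=np.diff(np.r_[X,X[:1]],axis=0)
    print(X.mean(0),np.linalg.norm(e,axis=1),np.degrees(np.arctan2(e[:,1],e[:,0])))
print(px2z(p,[(215.2,190.4),(369.6,150.4)],36))
# same from scene, now unobstructed?
q=shot("scene");np.save("q11.npy",q,allow_pickle=True);save(q,"s11.png",(295,245,395,345),6)
print(read_state()['tool_pos'])
```

```text
tip [[603.8 -43.7  50. ]] hole [[604.2 -43.1  36. ]]
[603.9 -43.5  36. ] [ 60.  156.3  59.1 156.8] [  14.2  -75.9 -165.3  104.4]
[604.3 -42.9  22. ] [147.1 216.1 145.4 217.6] [  14.1  -76.3 -165.4  104.2]
[[522.9  33.8  36. ]
 [638.8  63.2  36. ]]
[603.6  -6.8 150.9]
```

View pics/s11.png

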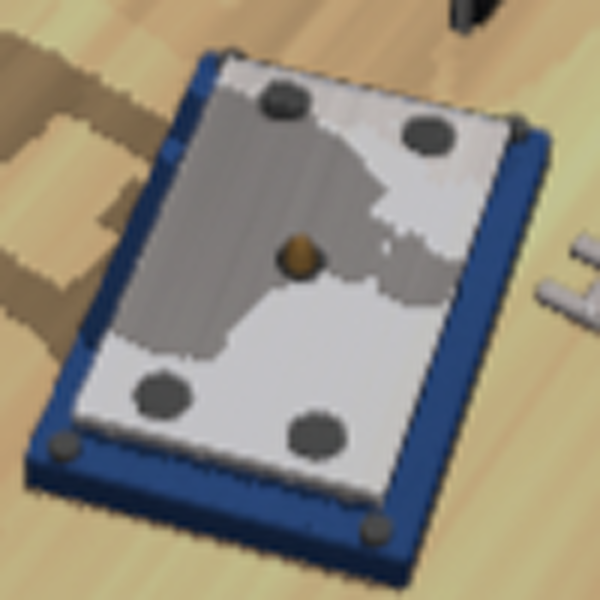

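Call:
move_arm --steps '[[[-5,-10,30],0],[[-5,-17,46],0],[[-5,-17,46],0],[[-5,-17,46],0],[[0,-12,42],0],[[0,-9,29],7.5],[[0,0,0],7.5],[[0,0,0],7.5]]'

```text
time: 15.25
tool_pos: [521.8, -247.3, 171.4]
tcp_rot: [2.129, 1.571, 0.159]
wrist_force: [-0.4, 0.3, -0.1]
width: 85.3
```

Call:
move_arm --steps '[[[0,0,0],0],[[0,0,0],0]]'

```text
time: 15.45
tool_pos: [522.2, -246.3, 171.3]
tcp_rot: [1.404, 1.571, -0.556]
wrist_force: [0.4, -0.4, -0.6]
width: 85.6
```

Run:
```python
from h import *
np.set_printoptions(precision=2,suppress=True)
s=read_state();print(s['tool_pos'],R.from_euler('xyz',s['tcp_rot']).as_matrix())
p=shot("wrist");np.save("p12.npy",p,allow_pickle=True)
save(p,"w12.png",None,1.2)
```

```text
[ 522.16 -246.32  171.33] [[ 0.    0.93 -0.38]
 [-0.   -0.38 -0.93]
 [-1.    0.    0.  ]]
```

View pics/w12.png

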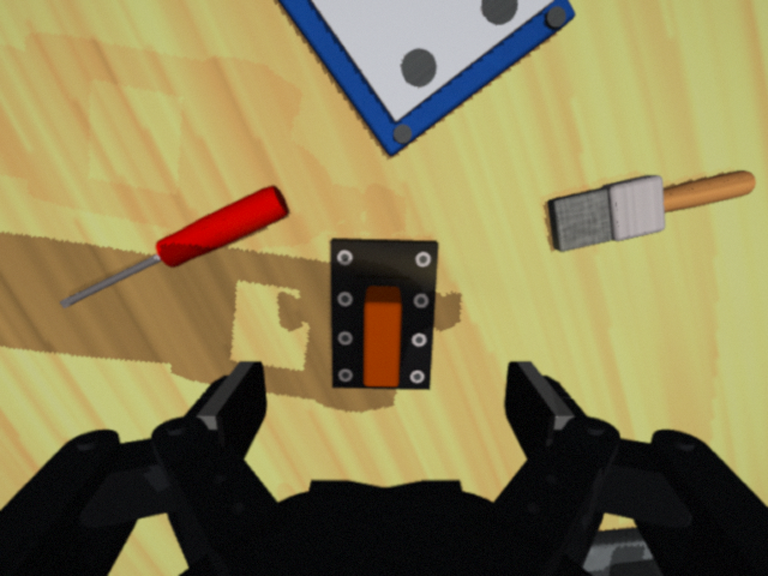

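Run:
```python
from h import *
np.set_printoptions(precision=1,suppress=True)
p=np.load("p12.npy",allow_pickle=True).item()
save(p,"w12c.png",(260,190,380,340),4)
s=read_state();Rm=R.from_euler('xyz',s['tcp_rot']).as_matrix()
for z,c in [(16,[(331,239),(438,241),(430,389),(333,388)]),(70,[(365,303),(401,303),(399,387),(364,386)])]:
    X=px2z(p,np.array(c)/1.2,z);e=np.diff(np.r_[X,X[:1]],axis=0)
    print(X.mean(0),(X.mean(0)-s['tool_pos'])@Rm,np.linalg.norm(e,axis=1),np.degrees(np.arctan2(e[:,1],e[:,0])))
```

```text
[ 508.  -276.5   16. ] [155.3  -1.6  33.3] [ 78.7 121.4  79.5 122. ] [ -23.3 -113.2  157.1   66.4]
[ 507.7 -276.8   70. ] [101.3  -1.8  33.6] [22.6 58.8 23.4 58.1] [ -22.2 -112.9  156.    66.3]
```

View pics/w12c.png

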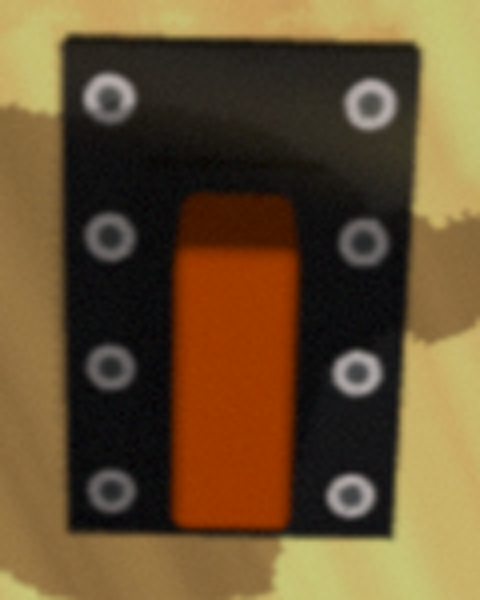

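Call:
move_arm --steps '[[[10,-1,17],0.8],[[30,-0.7,16.5],0],[[40,0,0],0],[[35,0,0],0],[[15,0,0],0],[[6,0,0],0],[[0,0,0],0],[[0,0,0],0]]' --grip 0.6

```text
time: 16.3
tool_pos: [508.7, -278.1, 37.3]
tcp_rot: [1.324, 1.567, -0.653]
wrist_force: [0.4, 1.0, 0.7]
width: 68.3
```

Call:
move_arm --steps '[[[0,0,0],0],[[0,0,0],0],[[0,0,0],0],[[0,0,0],0],[[0,0,0],0],[[0,0,0],0]]' --grip -1 --grip_force 90

```text
time: 16.9
tool_pos: [507.9, -277.6, 36.5]
tcp_rot: [1.296, 1.569, -0.681]
wrist_force: [-1.3, 0.8, 5.8]
width: 22.8
```

Run:
```python
from h import *
np.set_printoptions(precision=2,suppress=True)
s=read_state();print(s['tool_pos'],R.from_euler('xyz',s['tcp_rot']).as_matrix())
p=shot("wrist");q=shot("scene")
save(p,"w13.png",None,1.2);save(q,"s13.png",(190,250,330,400),4)
```

```text
[ 507.93 -277.62   36.46] [[ 0.    0.92 -0.4 ]
 [-0.   -0.4  -0.92]
 [-1.    0.    0.  ]]
```

View pics/w13.png

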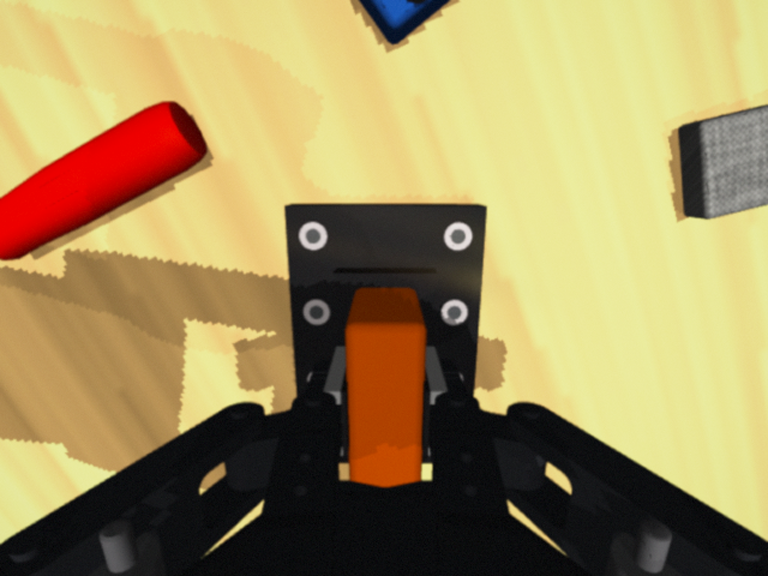

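View pics/s13.png

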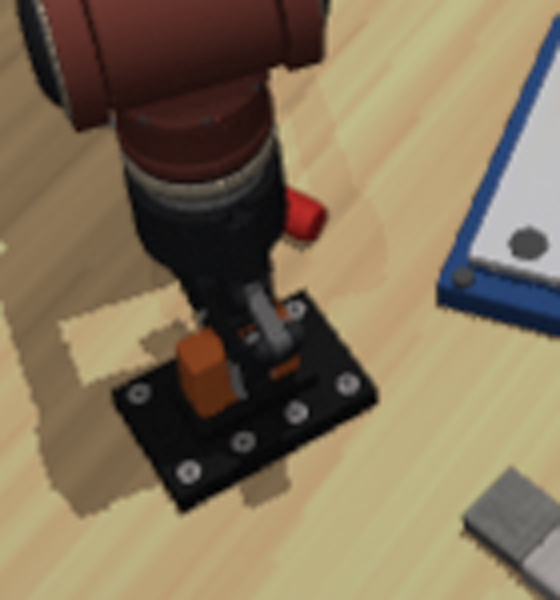

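Call:
move_arm --steps '[[[-5,0,0],0],[[-20,0,0],0],[[-30,0,0],0],[[-30,0,0],0],[[-15,0,0],0],[[0,0,0],0],[[0,0,0],0]]'

```text
time: 17.7
tool_pos: [506.6, -276.6, 133.7]
tcp_rot: [-1.781, 1.568, 2.525]
wrist_force: [-0.3, 0.0, -4.5]
width: 22.9
```

Run:
```python
from h import *
np.set_printoptions(precision=2,suppress=True)
s=read_state();print(s['tool_pos'],s['wrist_force'],s['width'])
p=shot("wrist");q=shot("scene")
save(p,"w14.png",None,1.2);save(q,"s14.png",(190,200,330,400),3)
```

```text
[ 506.57 -276.64  133.68] [-0.33  0.02 -4.54] 22.86497421191526
```

View pics/w14.png

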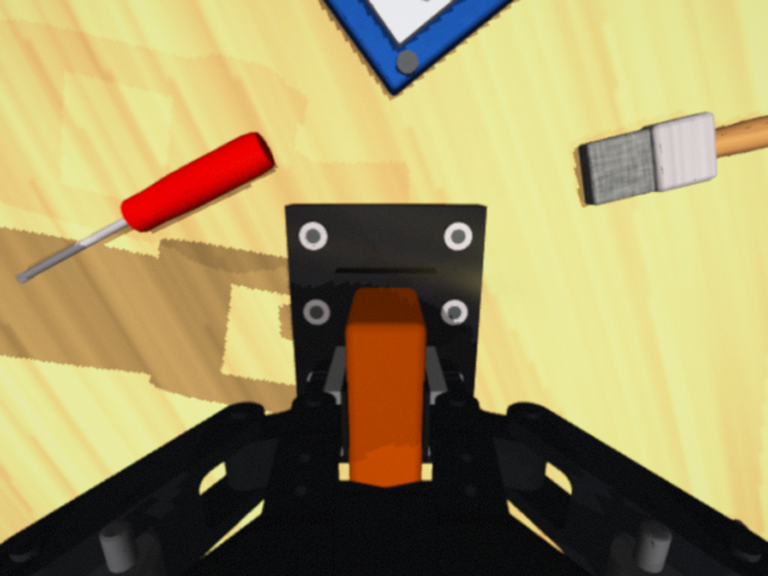

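View pics/s14.png

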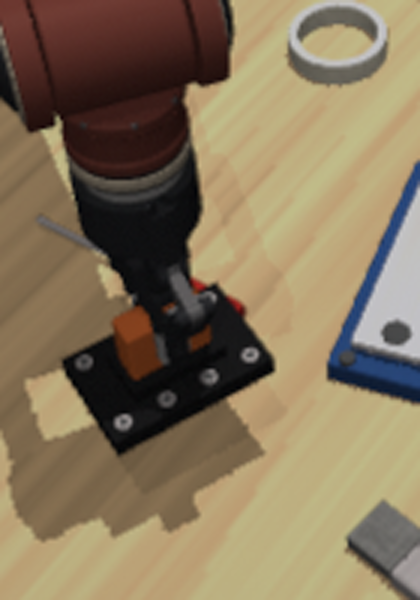

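Run:
```python
from h import *
np.set_printoptions(precision=2,suppress=True)
p=shot("wrist")
T=p["T_tool_cam"]
def rt(uv,x):
    n=cv2.undistortPoints(np.array(uv,float).reshape(-1,1,2)/1.2,p["mtx"],p["dist_coeffs"]).reshape(-1,2)
    d=np.c_[n,np.ones(len(n))]@T[:3,:3].T;o=T[:3,3];return o+d*((x-o[0])/d[:,0])[:,None]
for x in (18,20):
    print(rt([(286,205),(486,206),(313,236),(458,236),(316,312),(454,312)],x))
print(rt([(349,323),(424,323)],-35),rt([(353,288),(416,288)],9))
s=read_state();print(s['tool_pos'],R.from_euler('xyz',s['tcp_rot']).as_matrix())
```

```text
[[ 18.   -38.64 -60.81]
 [ 18.    39.23 -60.5 ]
 [ 18.   -28.64 -48.72]
 [ 18.    28.84 -48.77]
 [ 18.   -28.88 -17.03]
 [ 18.    28.73 -17.08]]
[[ 20.   -39.12 -60.69]
 [ 20.    39.72 -60.38]
 [ 20.   -28.99 -48.45]
 [ 20.    29.2  -48.5 ]
 [ 20.   -29.23 -16.37]
 [ 20.    29.09 -16.42]]
[[-35.   -10.23 -31.24]
 [-35.    10.93 -31.26]] [[  9.   -12.47 -29.79]
 [  9.    11.92 -29.81]]
[ 506.11 -276.28  132.66] [[-0.    0.92 -0.4 ]
 [ 0.   -0.4  -0.92]
 [-1.   -0.   -0.  ]]
```

Call:
move_arm --steps '[[[0,0,-15],0],[[0,0,-35],0],[[0,-1,-45],0],[[0,-1,-45],0],[[0,-1,-45],0],[[0,0,-40],0],[[0,0,-28],0],[[0,0,0],-6]]'

```text
time: 18.65
tool_pos: [605.2, -39.0, 134.3]
tcp_rot: [-2.439, 1.568, 1.978]
wrist_force: [-0.5, -0.4, -4.5]
width: 23.0
```

Call:
move_arm --steps '[[[0,0,0],-8],[[0,0,0],-8],[[0,0,0],-8],[[0,0,0],-5],[[0,0,0],-2.5],[[0,0,0],0],[[0,0,0],0],[[0,0,0],0]]'

```text
time: 19.45
tool_pos: [604.5, -43.3, 134.9]
tcp_rot: [-2.221, 1.57, 2.739]
wrist_force: [-0.4, -0.2, -4.5]
width: 22.5
```

Run:
```python
from h import *
np.set_printoptions(precision=2,suppress=True)
for i in range(4):
    s=read_state();print(s['tool_pos'],s['wrist_force'],np.degrees(np.arctan2(*R.from_euler('xyz',s['tcp_rot']).as_matrix()[[1,0],1])))
    get_image("side") if i<3 else 0
p=shot("wrist");q=shot("scene");d=shot("side")
save(p,"w15.png",None,1.2);save(q,"s15.png",(280,180,420,360),3.3);save(d,"d15.png",(250,140,400,280),4)
```

```text
[604.52 -43.27 134.87] [-0.36 -0.18 -4.46] 14.176944891268386
[604.57 -43.37 135.02] [-0.34 -0.9  -4.65] 14.177991605514777
[604.61 -43.45 135.09] [ 0.28 -0.14 -3.96] 14.18270188577474
[604.66 -43.56 135.2 ] [-0.8  -0.55 -3.79] 14.182032555747215
```

View pics/w15.png

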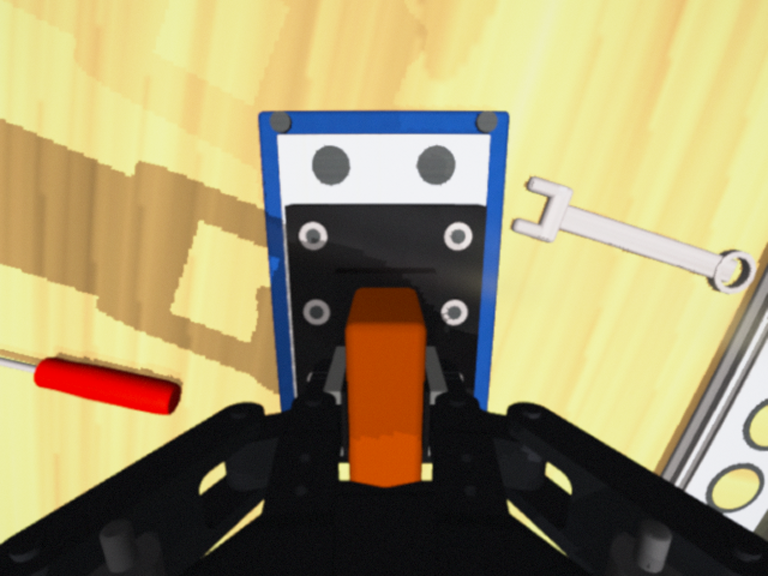

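View pics/s15.png

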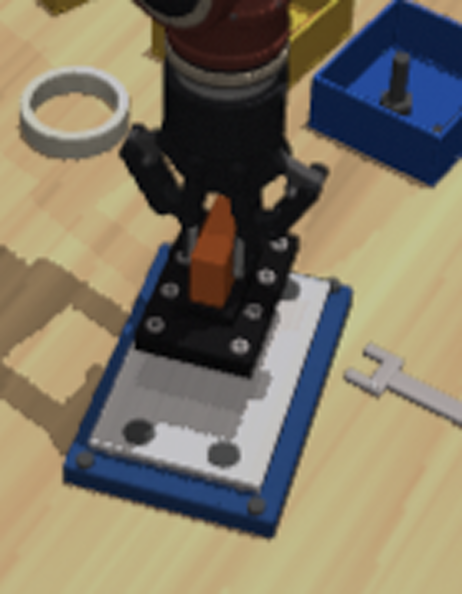

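View pics/d15.png

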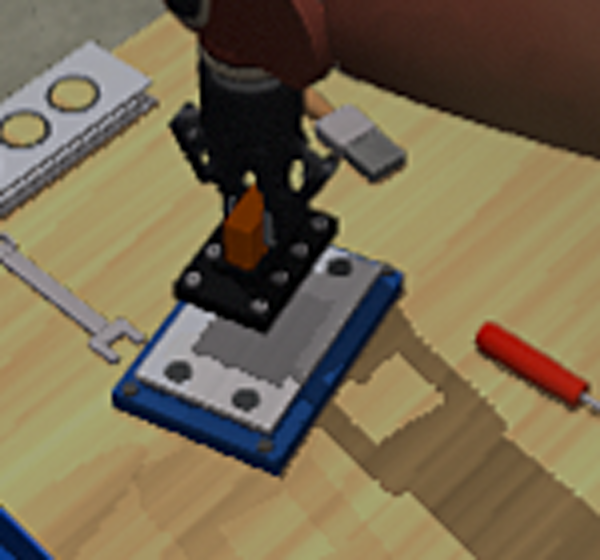

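Call:
move_arm --steps '[[[10,0,0],0],[[20,0,0],0],[[12,0,0],0],[[3,0,0],0],[[0,0,0],0],[[0,0,0],0]]'

```text
time: 20.35
tool_pos: [605.2, -43.7, 91.0]
tcp_rot: [1.144, 1.57, -0.179]
wrist_force: [-0.4, 0.3, -3.6]
width: 22.8
```

Run:
```python
from h import *
np.set_printoptions(precision=2,suppress=True)
s=read_state();Rm=R.from_euler('xyz',s['tcp_rot']).as_matrix();print(s['tool_pos'],s['wrist_force'])
p=shot("wrist")
print((np.array([[604,-43.5,50]])-s['tool_pos'])@Rm)
X=px2z(p,np.array([(0,0)]),22)
save(p,"w16.png",(180,0,460,300),2)
```

```text
[605.23 -43.75  90.96] [-0.39  0.31 -3.64]
[[40.96 -1.17 -0.56]]
```

View pics/w16.png

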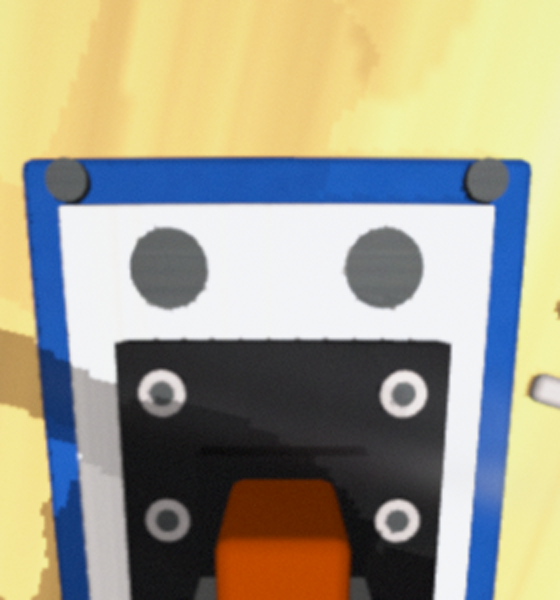

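Call:
move_arm --steps '[[[0,-1.4,-0.5],0],[[4,0,0],0],[[5,0,0],0],[[5,0,0],0],[[2,0,0],0],[[0,0,0],0],[[0,0,0],0]]'

```text
time: 21.1
tool_pos: [603.2, -43.5, 74.2]
tcp_rot: [-1.941, 1.571, 3.019]
wrist_force: [0.2, -0.6, -3.7]
width: 23.1
```

The pin has entered the socket: the underside is about 10 mm below the pin tip with no contact force. Now seating and pressing.

Call:
move_arm --steps '[[[1.5,0,0],0],[[1.5,0,0],0],[[0,0,0],0],[[0,0,0],0]]'

```text
time: 21.5
tool_pos: [603.7, -43.6, 72.5]
tcp_rot: [1.053, 1.57, -0.27]
wrist_force: [-2.1, -0.3, 3.1]
width: 22.8
```

Call:
move_arm --steps '[[[2,0,0],0],[[0,0,0],0],[[0,0,0],0],[[0,0,0],0]]'

```text
time: 21.9
tool_pos: [603.7, -43.6, 69.9]
tcp_rot: [1.119, 1.57, -0.204]
wrist_force: [-2.5, 0.8, 5.1]
width: 22.7
```

Call:
move_arm --steps '[[[2,0,0],0],[[2,0,0],0],[[0,0,0],0],[[0,0,0],0],[[0,0,0],0]]'

```text
time: 22.4
tool_pos: [603.7, -43.6, 66.5]
tcp_rot: [1.061, 1.57, -0.262]
wrist_force: [-4.6, 0.3, 8.8]
width: 22.8
```

Call:
move_arm --steps '[[[1,0,0],0],[[0,0,0],0],[[0,0,0],0],[[0,0,0],0]]'

```text
time: 22.8
tool_pos: [603.8, -43.6, 66.5]
tcp_rot: [0.917, 1.57, -0.406]
wrist_force: [-8.3, 0.9, 12.9]
width: 22.6
```

Call:
move_arm --steps '[[[0,-0.8,0.2],0],[[1,0,0],0],[[0,0,0],0],[[0,0,0],0],[[0,0,0],0]]'

```text
time: 23.3
tool_pos: [603.7, -43.6, 66.4]
tcp_rot: [1.502, 1.569, 0.179]
wrist_force: [-7.5, 3.3, 14.7]
width: 23.1
```

Run:
```python
from h import *
np.set_printoptions(precision=2,suppress=True)
p=shot("wrist");q=shot("scene");d=shot("side")
for i in range(3):
    s=read_state();print(s['tool_pos'],s['wrist_force'],s['width']);get_image("wrist")
print(R.from_euler('xyz',s['tcp_rot']).as_matrix())
save(p,"w17.png",(180,0,460,300),2);save(q,"s17.png",(280,180,420,360),3.3);save(d,"d17.png",(190,140,390,360),2.7)
```

```text
[603.74 -43.6   66.41] [-8.23  1.77 15.52] 22.89328094817333
[603.74 -43.63  66.44] [-6.12  3.22 15.4 ] 23.040022661872342
[603.73 -43.6   66.41] [-6.5   3.24 16.11] 22.78721307624982
[[ 0.    0.97  0.25]
 [ 0.    0.25 -0.97]
 [-1.    0.    0.  ]]
```

View pics/w17.png

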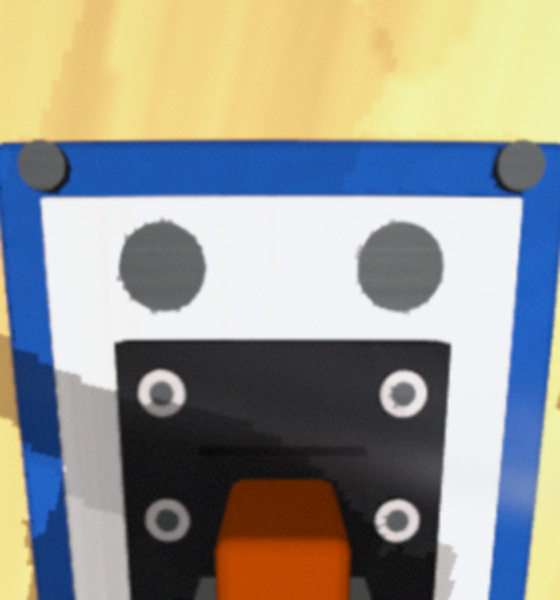

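View pics/s17.png

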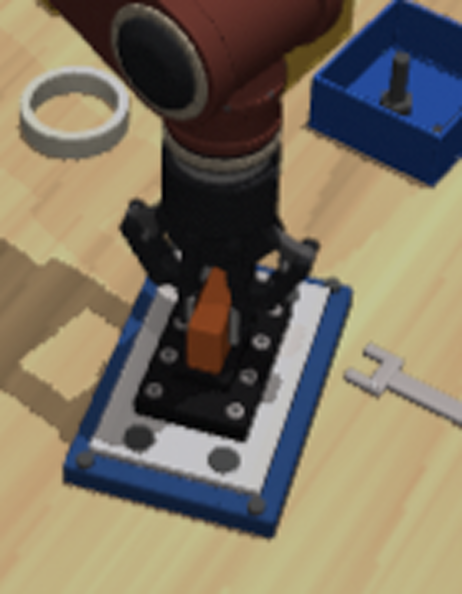

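View pics/d17.png

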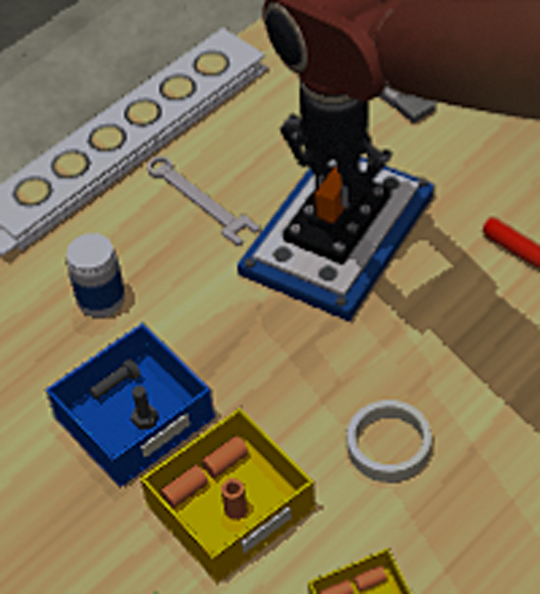

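```bash
python3 -c "
from station import *
print(hand_in());s=read_state();print(s['time'],s['tool_pos'],s['wrist_force'])"
```

```text
the job is handed in; nothing more can be done
None
the job is handed in; nothing more can be done
```

The whole task is done and handed in at about 24 s. The bolt is in the blue bin and the copper spacer is in the larger yellow bin; both were left standing upright. The black drill template was then taken by its handle, squared to the jig (tool yaw 14.2°) and lowered over the brass pin. The bed is being held down with the handle still gripped.

**Last checks that agreed:**
- **Pin engagement:** the underside passed about 10 mm below the pin tip without contact force before it met the bed.
- **Bed home:** the tool sank about 6 mm from first contact and then stopped at z 66.4 mm. It stayed there as the push rose to about 15.5 N at the wrist, roughly 19.5 N on the bed with the template's weight, above the 12 N needed.
- **Grip and surroundings:** the opening held at about 23 mm and the template had not shifted in the grip. The bystanders visible in the last pictures looked unmoved; I did not separately check the mug or the brush at the end.

**One imperfect reading:** about 7 N of sideways force remained at the wrist, probably the socket bearing on the pin. A 0.8 mm correction reduced it only slightly. The state could not be read again after hand-in, so nothing was checked beyond that point.

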